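Hang the middle measuring cup back in its gap

TASK

Take the middle-sized steel measuring cup off the wooden draining stand and hang it by its hook on the rail of the drip-tray rack, in the gap between the small cup and the large cup. Lower it into place without shifting or knocking off the two cups that hang there, and leave it hanging still, touching neither neighbour.

Things in the scene. Friction and masses are not known exactly. Their poses are not given: they have to be found in the camera images.
- mid_cup: middle steel cup, bowl 70 mm wide (y), hung 55 mm off the middle of the stand's rail (posts 108 mm off it), beside a flat skimmer. A 14 mm strap forms its hook, 32 mm over the two legs (x), 28 inside. Origin: centre of the bend, z up; crown 16 mm above, free leg (+x) to 16 mm below, handle (-x) from 20, bowl to 176 mm below. y along the rail. Pinch both legs along x, TCP at origin, astride rail
- small_cup: small steel measuring cup hanging on the rack's rail at one side (either side) of the gap: it reaches 32 mm to either side in y, its bottom is 170 mm below its origin; hook, origin and axes as for the middle cup. It stays there
- large_cup: large steel measuring cup hanging on the rack's rail at the other side of the gap: it reaches 43 mm to either side in y, its bottom is 192 mm below its origin; hook, origin and axes as for the middle cup. It stays there
- rack: fixed white drip tray, 120 (x) by 320 (y) mm, rim 50 mm high; over its centre line an 8 mm round rail along y, axis 218 mm above the origin (centre of the underside), z up. The small and large cup hang 96 mm either side of its middle, where the middle cup belongs. A hung cup's origin is on the rail's line, 10 mm under its axis; cups go on and off at the -x side. Stand's rail: alike, same height

How it is judged:
At the end, for the whole second after the job is handed in: the middle cup hangs by its hook on the rack's rail (height within 8 mm, within 12 mm of the rail's line and 35 mm of its middle), straight down within 0.2 rad, at rest, released and touching neither neighbour; the small and large cup still hang on the rail (z of mid_cup in the frame of rack between 0.2 and 0.214 m and x of mid_cup in the frame of rack between -0.012 and 0.012 m and y of mid_cup in the frame of rack between -0.035 and 0.035 m and angle between mid_cup's own z axis and vertical below 0.2 rad and contact force between mid_cup and rack above 0.2 N and linear speed of mid_cup below 0.05 m/s and angular speed of mid_cup below 0.4 rad/s and z of each of small_cup, large_cup in the frame of rack above 0.2 m and contact force between mid_cup and small_cup below 0.1 N and contact force between mid_cup and large_cup below 0.1 N).
It fails at once if the small cup is shifted by more than 20 mm or swung by more than 0.35 rad (distance of small_cup from where it was at the start of the episode above 0.02 m or angle between small_cup's own z axis and vertical above 0.35 rad).
It fails at once if the large cup is shifted by more than 20 mm or swung by more than 0.35 rad (distance of large_cup from where it was at the start of the episode above 0.02 m or angle between large_cup's own z axis and vertical above 0.35 rad).
It also fails if it takes over 42 s, if anything falls off the work surface, if the arm or the gripper's body presses on something with over 40 N, if the wrist force passes 120 N, or if a joint passes its speed limit or range.

ROBOT

A 6-joint arm with a two-finger parallel gripper is mounted at the origin on a cart in front of the work surface, level with it; the furniture and walls round the work are solid. World frame = base frame: x ahead of the robot, y to its left, z up, the work surface at z = 0. Lengths are in m, angles in rad, forces in N, time in s.
With the tool pointing down it reaches from about 0.375 to 0.9 m from the base axis. Payload 3.1 kg.
Tool frame: the origin (TCP) lies between the finger pads, 19 mm behind the fingertips; this is the grasp point; z points along the fingers, y is the line along which they close (so a half turn about z gives the same grasp; the last joint's range is limited). The gripper opens to 85 mm and grips with 20 to 120 N. Pads are 22 mm wide; open, the fingers measure 114 mm over their backs; the gripper's body (76 mm by 85 mm) begins 54 mm behind the grasp point. The pads swing forward as they close: fully open they stand 13 mm farther back than shut.
Start: joints at [-1.302, 0.527, 1.433, -0, 1.181, -0.178], TCP at [0.271, -0.563, 0.25] pointing down, gripper open.
Joint ranges: [-3.08, 3.08], [-0.75, 2.2], [0.22, 2.44], [-1.43, 4.57], [0, 2.65], [-2.85, 2.85]. Speed limits (rad/s): [2.79, 2.79, 3.14, 3.14, 3.14, 3.14].

INTERFACE

Orientations are given as a unit quaternion [x, y, z, w].
In Python, from station import manip gives the robot as it stands.
- The arm moves only by the tool step_arm, never from a script. Its argument "targets" is text: rows parted by semicolons, each of 4 numbers parted by spaces: the shift along the tool's x, y, z in mm, then the turn about the tool's z in degrees. A call has 1 to 12 rows; each row is the pose to reach, as a shift and turn from the pose commanded when the call began, along the tool's axes at that moment; what a row does not reach only later rows make up. A row lasts 1/10 s, in which the tool goes at most 50 mm and 8.59 degrees, less where a joint would pass 70% of its speed; a pose out of reach is approached as far as the arm can. A call with a gripper value outside its range is refused whole. "gripper" is the closure, from 0 (fully open) to 1 (shut), set as the call begins (left out, the last holds). The fingers move at their own pace and stop on an object; "squeeze" is the grip in N (left out, the last holds). Time passes only in rows, so rows that repeat a pose let the fingers close. It gives the time, the measured TCP pose, the force, the opening and the grip force at its end, in the units of the state.
- manip.sense(): the state, without advancing time (a new reading comes with each control period).
- manip.snapshot(name): name is "scene" or "top" or "wrist"; returns the picture (480x640x3 uint8, red, green, blue); there is no depth.
- manip.get_calibration(name): a dict with "fov_y" (degrees; the focal length in pixels is half the picture's height over the tangent of half this angle, whatever the lens; pixels are square), "cx", "cy" (the principal point, pixels), "extrinsics" (4x4, takes a point from camera to world coordinates); the wrist camera has in their place "tool_from_camera" (4x4, takes a point from camera to tool coordinates, whose origin is the TCP and whose axes are the flange's). Camera axes: x right, y down, z forward; pixel columns grow to the right and rows downward; lengths in m; the calibration is good to about 2 mm. The wrist camera is an equidistant fisheye: a pixel r from the principal point sees the ray r / f radians off the axis. A picture is of the moment at which its call begins: read the wrist's pose just before it. get_calibration takes no time and is no camera call.
- manip.sign_off(): hands the job in; it is judged then, once.
Trained networks look in the newest picture that a camera, given by its name, has taken for a name from the list of things; names that differ only in an ending like _2 or _b are one class to them, and where a whole thing is asked for, a point or a joint stands for the part that bears it (a point fixed in the world has none). Each returns a list of dicts, best first, with "p" (0 to 1); they miss things now and then, are a little off and sometimes report something else, mostly with a low value. They report only what shows in the picture. A call takes as long as a camera call.
- manip.recognise(camera, query): "position" ([column, row] in pixels, amid what is visible of it).
- manip.masks_of(camera, query): "pixels" (480x640 bool, what is visible of it) and "position" ([column, row] in pixels, amid what is visible of it).
- manip.mark_of(camera, query): "position" ([column, row] in pixels: a listed point, or the origin of a listed thing).
The state is a dict: "t": time; "q": joint angles; "qd": joint speeds; "tau": joint torques, N m; "tcp_pos": TCP position; "tool_rot": TCP orientation; "force": force on the tool from outside, world axes, zero at the start; "ft_torque": the same for the moment, N m; "finger_gap": opening from 0.0 (shut) to 1.0 (fully open); "gripper_force": force on a finger pad.
Only numpy, scipy, OpenCV 4.12 (cv2) and the standard library are available. Lean on these libraries where they do the work, as an engineer would, in place of code of your own. Each camera call takes 0.05 s, during which the arm holds its last target. There are 200 camera calls.

## Working session

There is one attempt and no reset: what is moved stays moved. The work goes in short steps, Python scripts to look and compute and a tool call to move; the robot and the scene stay as the last step left them, time stands still between calls to the robot, and variables do not carry over. Pictures are saved under pics/ and viewed, at most 10 in all, crops included, and the job is handed in when it is done.

Besides the shell and the picture viewer there is one more tool, called after ">>>" in YAML: its name, and indented under it one key for each argument. step_arm: Moves the arm, as the interface text tells. Its arguments: {"type":"object","properties":{"targets":{"type":"string"},"gripper":{"type":"number"},"squeeze":{"type":"number"}},"required":["targets"]}

```bash
mkdir -p pics; cat > h.py <<'E'
import numpy as np, cv2
from station import manip
from scipy.spatial.transform import Rotation as R
def ray(cam,px,st=None):
    c=manip.get_calibration(cam); f=240/np.tan(np.radians(c["fov_y"])/2)
    u=np.array([px[0]-c["cx"],px[1]-c["cy"]])/f
    if cam=="wrist":
        T=np.eye(4);T[:3,:3]=R.from_quat(st["tool_rot"]).as_matrix();T[:3,3]=st["tcp_pos"]
        E=T@np.array(c["tool_from_camera"]); r=np.linalg.norm(u)+1e-9
        d=np.array([*(u/r*np.sin(r)),np.cos(r)])
    else:
        E=np.array(c["extrinsics"]); d=np.array([*u,1.])
    d=E[:3,:3]@d
    return E[:3,3],d/np.linalg.norm(d)
def tri(rays):
    A=0;b=0
    for o,d in rays:
        P=np.eye(3)-np.outer(d,d);A=A+P;b=b+P@o
    x=np.linalg.solve(A,b)
    return x,[round(float(np.linalg.norm((np.eye(3)-np.outer(d,d))@(x-o))),4) for o,d in rays]
def snap(cam,name=None):
    s=manip.sense(); im=manip.snapshot(cam)
    if name: cv2.imwrite(f"pics/{name}.png",im[:,:,::-1])
    return s,im
E
python3 - <<'E'
from h import *
s={}
for c in("scene","top","wrist"):
    s[c],_=snap(c,c+"0")
for q in("mid_cup","small_cup","large_cup","rack"):
    rs=[]
    for c in s:
        m=manip.mark_of(c,q)
        print(q,c,[(np.round(x["position"]),round(x["p"],2)) for x in m[:3]])
        if m and m[0]["p"]>.3 and c!="wrist": rs.append(ray(c,m[0]["position"],s[c]))
    if len(rs)>1: print(tri(rs))
print(manip.sense())
for c in("scene","top","wrist"):print(manip.get_calibration(c))
a=[cv2.imread(f"pics/{c}0.png") for c in("scene","top")]
E
```

```text
mid_cup scene [(array([266., 243.]), 0.95)]
mid_cup top [(array([243., 246.]), 0.89)]
mid_cup wrist []
(array([0.52569633, 0.30549011, 0.20818217]), [0.0023, 0.0023])
small_cup scene [(array([343., 175.]), 0.62)]
small_cup top [(array([410., 166.]), 0.87)]
small_cup wrist []
(array([0.66835816, 0.01167574, 0.20844341]), [0.0047, 0.0047])
large_cup scene [(array([274., 200.]), 0.8)]
large_cup top [(array([306., 164.]), 0.61), (array([349., 193.]), 0.45)]
large_cup wrist []
(array([0.67304888, 0.19508635, 0.20126782]), [0.0, 0.0])
rack scene [(array([313., 268.]), 0.75)]
rack top [(array([352., 197.]), 0.73)]
rack wrist []
(array([ 0.66626085,  0.09924446, -0.00286053]), [0.0054, 0.0054])
{'t': 0.75, 'q': array([-1.30150717e+00,  5.27430938e-01,  1.43269808e+00,  9.72213772e-06,
        1.18140485e+00, -1.78496555e-01]), 'qd': array([-2.75900824e-04,  6.91373404e-04, -2.47363057e-04,  3.29215253e-04,
       -8.12884318e-04, -5.27120257e-05]), 'tau': array([-3.24126586e-04, -4.42219591e+01, -1.78401965e+01, -3.14457411e-04,
        7.90774502e-04,  5.71921305e-06]), 'tcp_pos': array([ 0
[... 719 characters left out ...]
'extrinsics': array([[-0.01542087, -0.98634188,  0.1639875 ,  0.40480362],
       [-0.99960716,  0.01136913, -0.02561756,  0.18778991],
       [ 0.02340328, -0.16431812, -0.98612973,  1.01976443],
       [ 0.        ,  0.        ,  0.        ,  1.        ]])}
{'fov_y': 65.70646984690485, 'cx': 316.4698029937469, 'cy': 236.2063401170673, 'tool_from_camera': array([[-1.08320143e-03, -9.49242624e-01, -3.14542951e-01,
         8.16622581e-02],
       [ 9.99999053e-01, -1.29542059e-03,  4.65653528e-04,
         8.34609383e-05],
       [-8.49483591e-04, -3.14542148e-01,  9.49243128e-01,
        -1.24003881e-01],
       [ 0.00000000e+00,  0.00000000e+00,  0.00000000e+00,
         1.00000000e+00]])}
```

View pics/scene0.png

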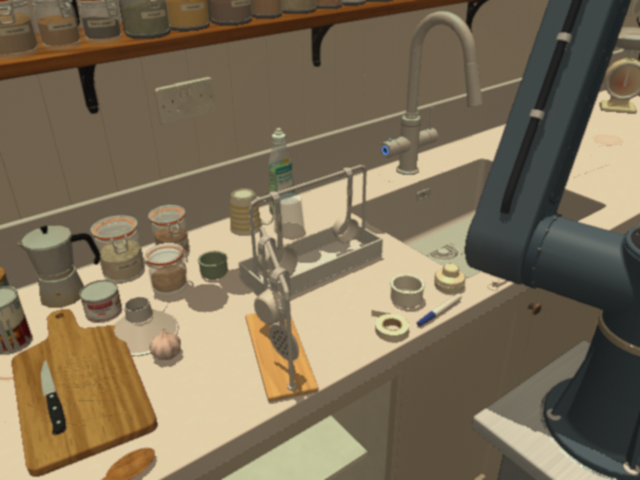

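View pics/top0.png

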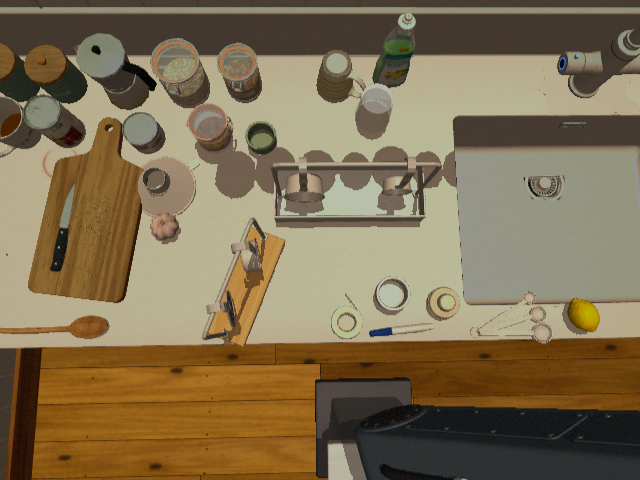

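The pictures show the rack near (0.67, 0.10), with the large cup on its left (y≈0.195) and the small cup on its right (y≈0.01). The stand rail runs in the top view from about (255,222) to (208,335), with the mid cup's hook at (243,246). I'll enlarge both views to get the hook's facing.

```bash
python3 - <<'E'
from h import *
t=cv2.imread("pics/top0.png")[205:355,190:300]; s=cv2.imread("pics/scene0.png")[160:400,215:385]
t=cv2.resize(t,None,fx=4,fy=4,interpolation=3); s=cv2.resize(s,None,fx=2,fy=2,interpolation=3)
o=np.zeros((600,440+340,3),np.uint8);o[:600,:440]=t;o[:480,440:]=s
cv2.imwrite("pics/z1.png",o)
E
```

```text
(no output)
```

View pics/z1.png

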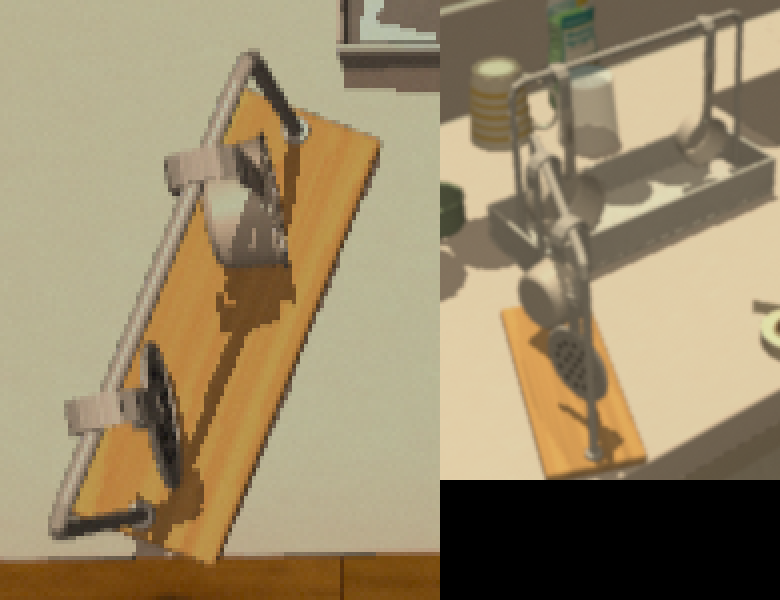

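```bash
python3 - <<'E'
from h import *
def at(px,z,c="top"):
    o,d=ray(c,px); return (o+d*(z-o[2])/d[2])[:3]
a=at((252.5,219.5),.218);b=at((204.5,335.5),.218);print(a,b,np.linalg.norm(a-b))
u=(a-b)/np.linalg.norm(a-b);print("dir",u,np.degrees(np.arctan2(u[1],u[0])),"mid",(a+b)/2, "hook", (a+b)/2+.055*u)
n=np.array([-u[1],u[0],0]);print("normal",n)
h=at((240.5,246),.224)
for p,z in(((251,261),.05),((251,261),.032),((251,261),.08)):print(z,at(p,z),(at(p,z)-h)@n,(at(p,z)-h)@u)
for q in("mid_cup","small_cup","large_cup"):
    for c in("top","scene"):
        for m in manip.masks_of(c,q)[:2]:
            ys,xs=np.nonzero(m["pixels"]);print(q,c,m["p"],xs.min(),xs.max(),ys.min(),ys.max())
# rack rail ends
for p in((277,163),(440,163)):print(at(p,.218))
E
```

```text
[0.56959424 0.28702035 0.218     ] [0.37521078 0.36423302 0.218     ] 0.20915718563634414
dir [ 0.92936548 -0.36916095  0.        ] -21.663880124857478 mid [0.47240251 0.32562669 0.218     ] hook [0.52351761 0.30532283 0.218     ]
normal [0.36916095 0.92936548 0.        ]
0.05 [0.51729659 0.3101168  0.05      ] 0.0016763964298759863 -0.006639867595129297
0.032 [0.51938459 0.31238734 0.032     ] 0.004557363279798931 -0.0055375402588247035
0.08 [0.51381658 0.30633258 0.08      ] -0.0031252149866623294 -0.00847707982230371
mid_cup top 0.8 232 261 239 271
small_cup top 0.65 383 415 156 194
small_cup scene 0.92 333 358 168 243
large_cup top 0.62 284 324 157 202
large_cup scene 0.92 258 298 191 277
[0.67048975 0.24497028 0.218     ]
[ 0.66827402 -0.04348442  0.218     ]
```

>>> step_arm:
  targets: "35 -26 -15 -8; 71 -52 -29 -16; 106 -77 -43 -24; 142 -103 -57 -32; 177 -129 -71 -40; 212 -154 -85 -48; 248 -180 -99 -56; 283 -206 -113 -64; 319 -232 -127 -72; 354 -258 -141 -80; 390 -283 -155 -88; 425 -309 -170 -96"
  gripper: 0

```text
t: 2.25
tcp_pos: [0.5204, -0.099, 0.4207]
tool_rot: [0.485, 0.875, -0.0, 0.0]
force: [0.2, -1.5, -0.1]
finger_gap: 1.002
gripper_force: 0.0
```

>>> step_arm:
  targets: "34 21 4 -4; 68 43 8 -8; 103 64 12 -12; 137 86 16 -16; 171 108 20 -20; 205 129 24 -24; 239 150 28 -28; 274 172 32 -32; 308 193 36 -36; 342 215 40 -36.6; 342 215 40 -36.6"

```text
t: 3.35
tcp_pos: [0.5225, 0.3075, 0.379]
tool_rot: [0.186, 0.983, 0.001, -0.001]
force: [-0.3, -0.9, 0.1]
finger_gap: 0.999
gripper_force: 0.0
```

```bash
python3 - <<'E'
from h import *
s,im=snap("wrist","w1"); print(s["tcp_pos"],s["q"])
for q in("mid_cup","small_cup","large_cup"):
    m=manip.mark_of("wrist",q); print(q,[(np.round(x["position"]),round(x["p"],2)) for x in m[:3]])
    if m:
        o,d=ray("wrist",m[0]["position"],s); print(o+d*(.208-o[2])/d[2])
        if q=="mid_cup": print(tri([ray("wrist",m[0]["position"],s),ray("top",(243,246)),ray("scene",(266,243))]))
E
```

```text
[0.52248846 0.30753541 0.37899568] [ 0.34688331  0.38635332  1.30895767  0.0021317   1.44679773 -0.85026409]
mid_cup [(array([317., 221.]), 0.71)]
[0.52651981 0.30707273 0.208     ]
(array([0.52622359, 0.30615371, 0.2086609 ]), [0.001, 0.0023, 0.0015])
small_cup [(array([133., 413.]), 0.66)]
[0.66976105 0.00797809 0.208     ]
large_cup [(array([272., 384.]), 0.89)]
[0.67155247 0.20068178 0.208     ]
```

View pics/w1.png

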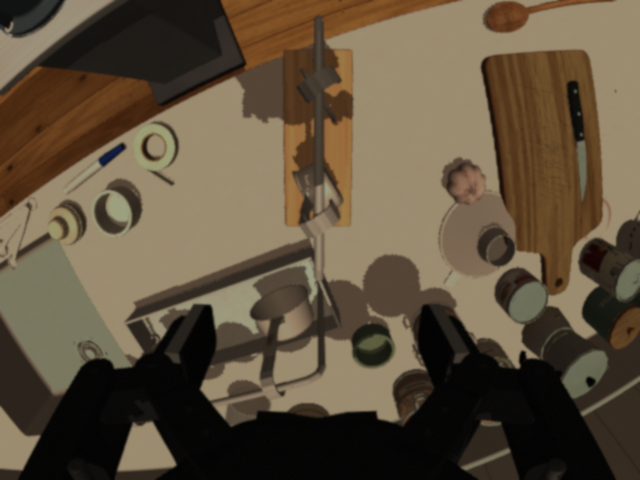

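```bash
python3 - <<'E'
from h import *
t=cv2.imread("pics/w1.png"); a=cv2.resize(t[150:260,270:370],None,fx=4,fy=4,interpolation=3); b=cv2.resize(t[270:410,200:300],None,fx=3.9,fy=3.9,interpolation=3)
o=np.zeros((560,800,3),np.uint8);o[:440,:400]=a;o[:546,402:402+390]=b
cv2.imwrite("pics/z2.png",o)
E
```

```text
(no output)
```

View pics/z2.png

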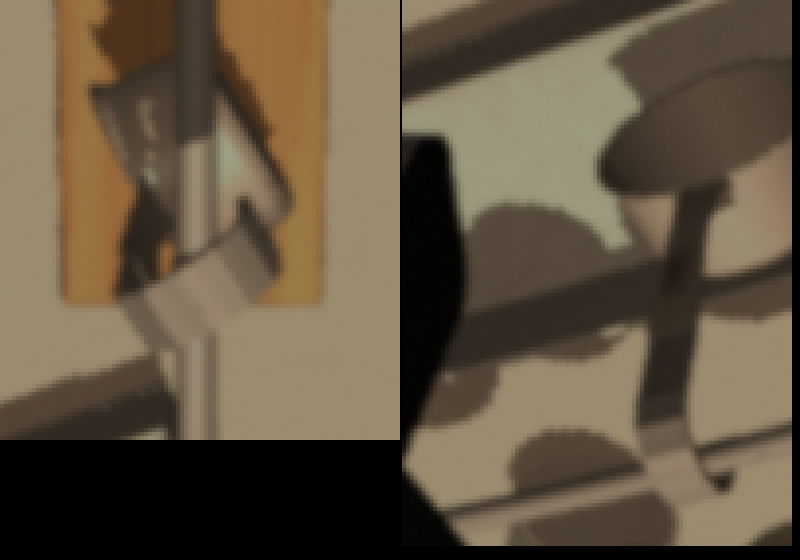

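The hook's handle and bowl opening face image left (tool −y) and its free leg faces right (tool +y). The strap at (317,221) is turned about 30° from the rail's normal. The large cup's hook at (268,388) has its handle towards the robot, so the rack's −x side faces the robot. I'll turn the tool by 30°, lower it and check again.

>>> step_arm:
  targets: "-3 0 20 -8; -3 0 40 -16; -3 0 60 -24; -3 0 79 -30; -3 0 79 -30; -3 0 79 -30"

```text
t: 4.15
tcp_pos: [0.5268, 0.3009, 0.3016]
tool_rot: [-0.07, 0.998, -0.0, 0.0]
force: [0.9, 0.3, 0.4]
finger_gap: 1.002
gripper_force: 0.0
```

```bash
python3 - <<'E'
from h import *
s,im=snap("wrist"); print(s["tcp_pos"],s["tool_rot"])
m=manip.mark_of("wrist","mid_cup")[0]; print(m)
o,d=ray("wrist",m["position"],s); p=o+d*(.208-o[2])/d[2]; print(p)
x,r=tri([(o,d),ray("top",(243,246)),ray("scene",(266,243))]);print(x,r)
M=R.from_quat(s["tool_rot"]).as_matrix(); print("tool delta",M.T@(x-s["tcp_pos"]))
for q in("small_cup","large_cup","rack"):
    m=manip.mark_of("wrist",q)
    print(q,[(np.round(k["position"]),k["p"]) for k in m])
z=im[130:330,220:420,::-1]; cv2.imwrite("pics/z3.png",cv2.resize(z,None,fx=3,fy=3,interpolation=3))
E
```

```text
[0.52675486 0.3009189  0.3015557 ] [-6.99689911e-02  9.97549160e-01 -4.05807219e-05  1.10604369e-04]
{'position': [330.0, 250.3], 'p': 0.77}
[0.5270299  0.30939574 0.208     ]
[0.52595117 0.30695957 0.20946671] [0.0023, 0.0031, 0.0008]
tool delta [-2.76320338e-05  6.10259373e-03  9.20884154e-02]
small_cup [(array([  2., 342.]), 0.94)]
large_cup []
rack [(array([157., 272.]), 0.72)]
```

View pics/z3.png

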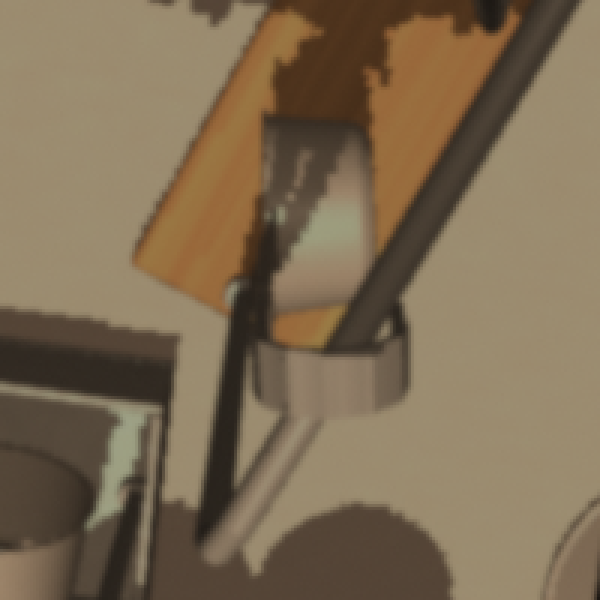

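The tool's axes now line up with the hook, whose crown is centred at about (330,257), 7 mm to tool +y. I'll descend and close.

>>> step_arm:
  targets: "1 7 20 0; 1 7 45 0; 1 7 70 0; 1 7 85 0; 1 7 93 0; 1 7 93 0; 1 7 93 0"

```text
t: 5.1
tcp_pos: [0.5249, 0.3091, 0.2089]
tool_rot: [-0.072, 0.997, 0.0, 0.001]
force: [-0.0, 1.3, 0.2]
finger_gap: 1.0
gripper_force: 0.0
```

>>> step_arm:
  targets: "0 0 0 0; 0 0 0 0; 0 0 0 0; 0 0 0 0; 0 0 0 0; 0 0 0 0; 0 0 0 0; 0 0 0 0"
  gripper: 1
  squeeze: 40

```text
t: 5.9
tcp_pos: [0.5245, 0.3089, 0.2085]
tool_rot: [-0.072, 0.997, 0.0, 0.0]
force: [-0.8, 0.3, 4.4]
finger_gap: 0.371
gripper_force: 39.6
```

Gripped at 31.5 mm, which matches the hook. Now lift, then back off along the rail's normal.

>>> step_arm:
  targets: "0 0 -8 0; 0 0 -18 0; 0 0 -28 0; 0 0 -38 0; 0 0 -48 0; 0 0 -55 0; 0 0 -60 0; 0 0 -60 0"

```text
t: 6.7
tcp_pos: [0.5246, 0.309, 0.269]
tool_rot: [-0.072, 0.997, 0.0, 0.001]
force: [-1.3, -0.8, -1.4]
finger_gap: 0.369
gripper_force: 39.7
```

>>> step_arm:
  targets: "5 -9 0 0; 15 -26 0 0; 25 -44 0 0; 35 -61 0 0; 45 -78 0 0; 55 -96 0 0; 60 -104 0 0; 60 -104 0 0"

```text
t: 7.5
tcp_pos: [0.4789, 0.1962, 0.2677]
tool_rot: [-0.071, 0.997, -0.0, -0.001]
force: [0.4, 0.9, -0.3]
finger_gap: 0.367
gripper_force: 39.7
```

```bash
python3 - <<'E'
from h import *
s,im=snap("wrist","w4"); print(s["tcp_pos"],s["tool_rot"],s["finger_gap"])
snap("scene","s4");snap("top")
st={"wrist":s,"top":s,"scene":s}
for q in("small_cup","large_cup","mid_cup"):
    rs=[]
    for c in st:
        m=manip.mark_of(c,q); print(q,c,[(np.round(k["position"]),k["p"]) for k in m[:2]])
        if m and m[0]["p"]>.5: rs.append(ray(c,m[0]["position"],s))
    if len(rs)>1:print(tri(rs))
E
```

```text
[0.47893728 0.19616918 0.26773498] [-7.11025349e-02  9.97468729e-01 -9.38559969e-05 -7.45295376e-04] 0.3673408844222444
small_cup wrist [(array([ 80., 431.]), 0.9)]
small_cup top [(array([412., 161.]), 0.67)]
small_cup scene [(array([342., 175.]), 0.62)]
(array([0.67854476, 0.00577754, 0.20256646]), [0.0005, 0.0028, 0.0031])
large_cup wrist []
large_cup top [(array([304., 166.]), 0.71)]
large_cup scene [(array([272., 201.]), 0.79), (array([345., 174.]), 0.41)]
(array([0.67061542, 0.19910811, 0.20211519]), [0.0013, 0.0013])
mid_cup wrist [(array([318., 334.]), 0.85)]
mid_cup top [(array([348., 194.]), 0.57)]
mid_cup scene [(array([329., 207.]), 0.7)]
(array([0.56706414, 0.15534158, 0.21038935]), [0.0639, 0.0582, 0.0176])
```

View pics/s4.png

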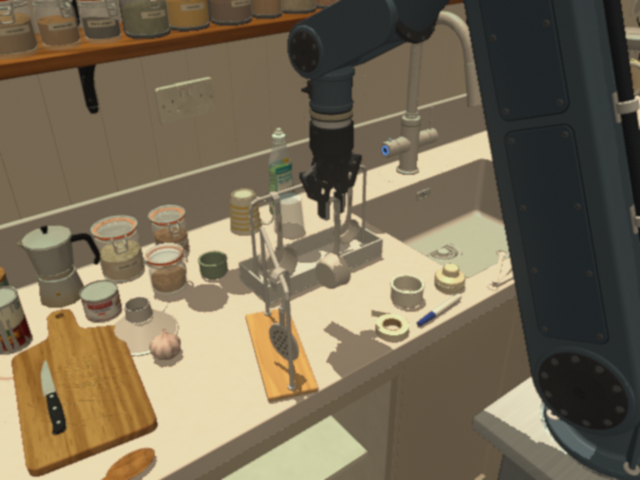

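The scene shows the cup held upright between the fingers, with the bowl at (333,268) and clear of the stand. Next I'll turn to face the rail and line up with the gap.

>>> step_arm:
  targets: "-4 -9 0 8; -8 -18 -1 16.5; -12 -26 -2 25; -16 -35 -3 33; -20 -44 -4 41.5; -24 -53 -5 50; -28 -62 -5 58; -32 -71 -5 66; -36 -80 -5 74; -40 -88 -5 82; -44 -96 -5 90; -47 -103 -5 98"

```text
t: 9.3
tcp_pos: [0.5414, 0.1017, 0.273]
tool_rot: [0.708, 0.707, 0.0, 0.0]
force: [0.4, -0.2, -0.2]
finger_gap: 0.365
gripper_force: 39.9
```

>>> step_arm:
  targets: "0 0 0 0; 0 0 0 0; 0 0 0 0"

```text
t: 9.6
tcp_pos: [0.5408, 0.1025, 0.2729]
tool_rot: [0.705, 0.709, -0.0, -0.0]
force: [0.3, 0.8, 0.2]
finger_gap: 0.367
gripper_force: 39.8
```

```bash
python3 - <<'E'
from h import *
s,im=snap("wrist","w5"); print(s["tcp_pos"],R.from_quat(s["tool_rot"]).as_matrix()[:,0],s["finger_gap"])
for q in("small_cup","large_cup","rack"):
    m=manip.mark_of("wrist",q)
    for k in m[:2]:
        o,d=ray("wrist",k["position"],s); z=0 if q=="rack" else .208
        print(q,np.round(k["position"]),k["p"],o+d*(z-o[2])/d[2])
E
```

```text
[0.54075384 0.10247142 0.27293752] [-6.77238854e-03  9.99977047e-01  2.01543393e-04] 0.3665868636402293
large_cup [544. 103.] 0.92 [0.670167  0.2010987 0.208    ]
rack [430. 192.] 0.87 [0.66902245 0.10413165 0.        ]
```

View pics/w5.png

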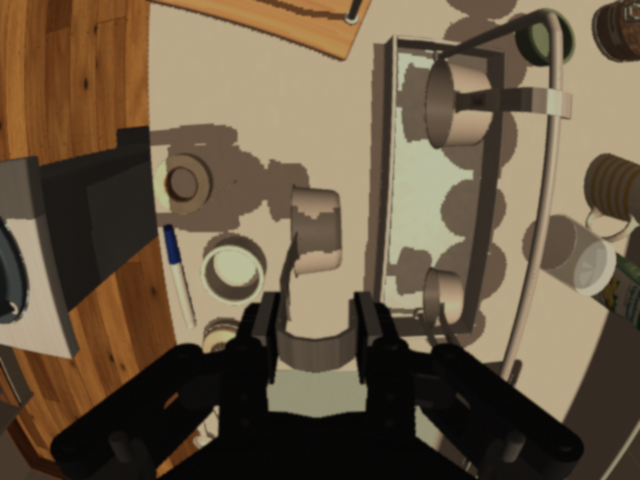

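The cup is held upright and faces the rack. The rail line is at x≈0.670 and the gap's middle at y≈0.103. I'll move over the rail now.

>>> step_arm:
  targets: "0 10 0 0; 0 28 0 0; 0 46 0 0; 0 64 0 0; 0 82 0 0; 0 100 0 0; 0 115 0 0; 0 125 0 0; 0 129 0 0; 0 129 0 0; 0 129 0 0"

```text
t: 10.9
tcp_pos: [0.6695, 0.1028, 0.2729]
tool_rot: [0.705, 0.709, -0.0, -0.0]
force: [-0.0, 0.1, -0.5]
finger_gap: 0.364
gripper_force: 39.9
```

```bash
python3 - <<'E'
from h import *
s,im=snap("wrist","w6"); snap("top"); print(s["tcp_pos"],s["tool_rot"],s["force"])
for c in("wrist","top"):
  for q in("small_cup","large_cup"):
    for k in manip.mark_of(c,q)[:1]:
        o,d=ray(c,k["position"],s); print(c,q,np.round(k["position"]),k["p"],o+d*(.208-o[2])/d[2])
E
```

```text
[0.66951849 0.10276068 0.27287905] [ 7.05467390e-01  7.08742197e-01 -3.48332285e-04 -3.70619705e-04] [-0.00625059  0.12421342 -0.52537316]
wrist small_cup [317. 394.] 0.84 [0.67102631 0.00906992 0.208     ]
wrist large_cup [318.  86.] 0.92 [0.67041931 0.19993956 0.208     ]
top small_cup [303. 167.] 0.46 [0.66548239 0.19949543 0.208     ]
top large_cup [304. 164.] 0.92 [0.67138741 0.19677272 0.208     ]
```

View pics/w6.png

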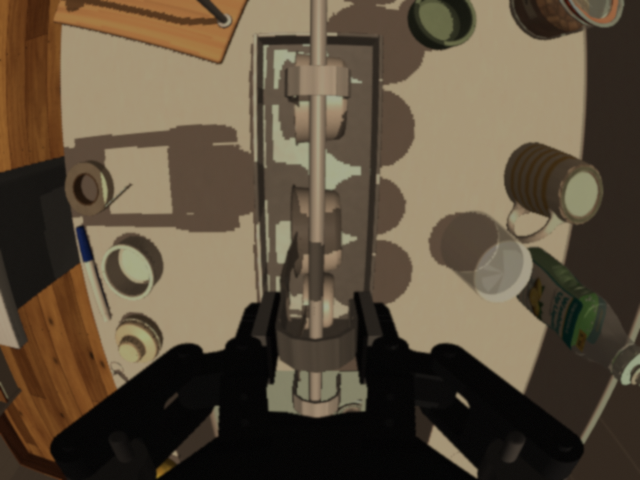

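The rail runs centred through the hook at (316,345), with both neighbours undisturbed. Lowering.

>>> step_arm:
  targets: "1 1 8 0; 1 1 18 0; 1 1 28 0; 1 1 38 0; 1 1 47 0; 1 1 54 0; 1 1 59 0; 1 1 62 0; 1 1 64 0; 1 1 64 0; 1 1 64 0"

```text
t: 12.3
tcp_pos: [0.6714, 0.1037, 0.2094]
tool_rot: [0.706, 0.709, 0.0, 0.0]
force: [0.3, -0.4, -0.4]
finger_gap: 0.367
gripper_force: 39.8
```

>>> step_arm:
  targets: "0 0 0.5 0; 0 0 1 0; 0 0 1.5 0; 0 0 1.5 0; 0 0 1.5 0"

```text
t: 12.8
tcp_pos: [0.6713, 0.1037, 0.2082]
tool_rot: [0.706, 0.709, 0.0, 0.0]
force: [-1.0, -0.5, 3.8]
finger_gap: 0.364
gripper_force: 40.3
```

>>> step_arm:
  targets: "0 0 0 0; 0 0 0 0; 0 0 0 0; 0 0 0 0; 0 0 0 0"
  gripper: 0.5
  squeeze: 20

```text
t: 13.3
tcp_pos: [0.6711, 0.1037, 0.2073]
tool_rot: [0.706, 0.709, -0.0, -0.0]
force: [1.2, 0.0, -0.7]
finger_gap: 0.499
gripper_force: 0.0
```

>>> step_arm:
  targets: "0 0 0 0; 0 0 0 0; 0 0 0 0; 0 0 0 0; 0 0 0 0; 0 0 0 0; 0 0 0 0; 0 0 0 0"
  gripper: 0.1

```text
t: 14.1
tcp_pos: [0.6711, 0.1037, 0.2075]
tool_rot: [0.706, 0.709, 0.0, -0.0]
force: [0.4, 0.0, 0.3]
finger_gap: 0.896
gripper_force: 0.0
```

>>> step_arm:
  targets: "0 0 -10 0; 0 0 -25 0; 0 0 -45 0; 0 0 -70 0; 0 0 -100 0; 0 0 -130 0; 0 0 -150 0; 0 0 -150 0; 0 0 -150 0; 0 0 -150 0; 0 0 -150 0; 0 0 -150 0"

```text
t: 15.3
tcp_pos: [0.6707, 0.1037, 0.356]
tool_rot: [0.706, 0.709, -0.001, -0.001]
force: [-0.3, -0.2, 1.0]
finger_gap: 0.897
gripper_force: 0.0
```

```bash
python3 - <<'E'
from h import *
s,im=snap("wrist","w7"); _,i2=snap("scene"); snap("top")
for q in("mid_cup","small_cup","large_cup"):
    rs=[]
    for c in("wrist","scene","top"):
        for k in manip.mark_of(c,q)[:1]:
            print(c,q,np.round(k["position"]),k["p"])
            if c!="top":rs.append(ray(c,k["position"],s))
    if len(rs)>1: print(tri(rs))
o=np.zeros((480,800,3),np.uint8);o[:,:400]=im[:,120:520,::-1];o[:400,400:]=cv2.resize(i2[130:330,210:410,::-1],None,fx=2,fy=2,interpolation=3)
cv2.imwrite("pics/f.png",o)
E
```

```text
wrist mid_cup [315. 227.] 0.72
scene mid_cup [306. 186.] 0.93
top mid_cup [303. 166.] 0.42
(array([0.67212549, 0.10751703, 0.21009628]), [0.0051, 0.0051])
wrist small_cup [317. 335.] 0.96
scene small_cup [346. 176.] 0.74
(array([0.6727263 , 0.00281317, 0.20309022]), [0.0015, 0.0015])
wrist large_cup [317.  94.] 0.78
scene large_cup [275. 199.] 0.83
top large_cup [304. 165.] 0.65
(array([0.6691079 , 0.19908428, 0.20799763]), [0.0032, 0.0032])
```

View pics/f.png

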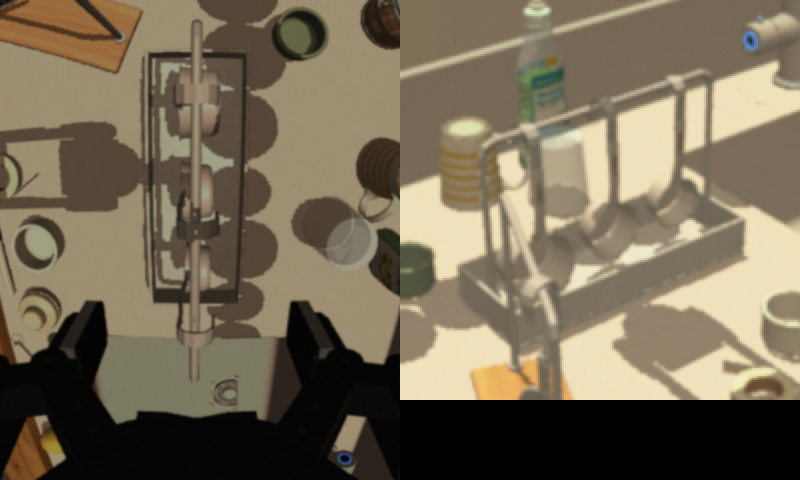

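All three cups hang on the rail, and the mid cup's hook, at wrist pixel (315,227), is clear of both neighbours. I'll let it settle, then hand in.

>>> step_arm:
  targets: "0 0 0 0; 0 0 0 0; 0 0 0 0; 0 0 0 0; 0 0 0 0; 0 0 0 0; 0 0 0 0; 0 0 0 0; 0 0 0 0; 0 0 0 0; 0 0 0 0; 0 0 0 0"

```text
t: 17.1
tcp_pos: [0.6711, 0.1037, 0.3575]
tool_rot: [0.706, 0.709, -0.0, -0.0]
force: [-0.2, -0.5, -0.5]
finger_gap: 0.9
gripper_force: 0.0
```

>>> step_arm:
  targets: "0 0 0 0; 0 0 0 0; 0 0 0 0; 0 0 0 0; 0 0 0 0; 0 0 0 0; 0 0 0 0; 0 0 0 0; 0 0 0 0; 0 0 0 0; 0 0 0 0; 0 0 0 0"

```text
t: 18.3
tcp_pos: [0.6711, 0.1037, 0.3575]
tool_rot: [0.705, 0.709, -0.0, -0.0]
force: [0.5, -0.4, -0.2]
finger_gap: 0.901
gripper_force: 0.0
```

```bash
python3 - <<'E'
from h import *
a=manip.snapshot("wrist").astype(int); b=None
for _ in range(5): b=manip.snapshot("wrist").astype(int)
print("moved px",(abs(a-b).max(2)[:280]>40).sum()); print(manip.sign_off())
E
```

```text
moved px 6
the job is handed in; nothing more can be done
None
```

The middle cup hangs released and still on the rack's rail, midway between the small and large cups and clear of both; the job was handed in at about 19 s, and the hand-in returned no verdict.

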